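Shut and latch the dop-stick case

TASK

Press the open lid of the long wooden dop-stick case fully shut. Then swing that case's brass turnbutton a quarter turn, so that it points square across the shut lid and holds it down. Leave the turnbutton of the small wooden case as it is.

Things in the scene. Friction and masses are not known exactly. Their poses are not given: they have to be found in the camera images.
- dop_case: Long wooden case, 170 (x) by 190 mm (y), fixed; the small case is 110 by 110 mm. Origin: centre of its underside on the bench; x to the rear (hinge), y left along the case, z up. Front 40 mm (x -85 to -45): solid deck, top at z 58 mm. Behind it an open box, rim at z 50. The brass turnbutton pivots on the deck about the vertical axis x -66, y -30 mm.
- dop_lid (a joint): Lid angle (rad): 0 shut (firm stop), grows as the front edge rises; starts 0.3 to 0.6. Plain flat wood, 128 long, 190 wide, 8 mm thick, no handle; hinge line along the case's rear rim at x +85, z 50 mm (lid's underside). Shut: front edge at x -43, top at z 58 mm. Stiff hinge (0.25 N m): it stays where left; a few newtons press it down.
- dop_button (a joint): Turnbutton angle (rad): 0 = arm along the case's +y, off the lid (starts 0 to 0.2); grows clockwise from above; 1.57 (firm stop) = along case +x, square across the lid. Arm 56 mm from its axis, 16 wide, z 61 to 69 mm in the case frame; on it an upright wing to pinch or push: 10 mm thick, 18 to 50 mm from the axis, z 69 to 99. Stays where left (0.04 N m).
- small_tip (a point): Outer end of the top of the wing on the small case's turnbutton, 50 mm from its pivot, 89 mm above the bench. The small wooden case (110 by 110 mm, 48 mm high, already shut, fixed) has a brass turnbutton of the same form, off its lid; it is not to be turned.

How it is judged:
By the outcome, as a careful person would: the job done as asked, in the order asked, and still so for the second after the job is handed in, with the robot touching nothing.
It also fails if it takes over 45 s, if anything falls off the work surface, if the arm or the gripper's body presses on something with over 40 N, if the wrist force passes 120 N, or if a joint passes its speed limit or range.

ROBOT

A 7-joint arm with a two-finger parallel gripper is mounted at the origin on the work surface. World frame = base frame: x ahead of the robot, y to its left, z up, the work surface at z = 0. Lengths are in mm, angles in rad, forces in N, time in s.
With the tool pointing down it reaches from about 350 to 900 mm from the base axis. Payload 8.1 kg.
Tool frame: the origin (TCP) lies at the very end of the fingers, on their centre line; the grasp point (between the pads) lies 19 mm behind it (ctrl.tcp_to_grasp is the distance from the TCP to the grasp point, in mm); z points along the fingers, y is the direction in which the jaws open and shut (so a half turn about z gives the same grasp; the last joint's range is limited). The gripper opens to 92 mm and grips with 3 to 60 N. Pads are 19 mm wide; open, the fingers measure 130 mm over their backs; the gripper's body (75 mm by 190 mm) begins 47 mm behind the grasp point.
Start: joints at [1.1, 0.434, 0.025, 1.573, -0.012, 1.134, -0.075], TCP at [224.705, -583.225, 190.042] pointing down, gripper open.
Joint ranges: [-2.62, 2.62], [-0.44, 2.09], [-1.27, 1.32], [0.08, 2.57], [-1.32, 4.46], [0.12, 2], [-2.74, 2.74]. Speed limits (rad/s): [2.22, 2.22, 3.01, 3.01, 3.14, 3.14, 3.14].

INTERFACE

Orientations are given as a unit quaternion [w, x, y, z].
In Python, from plant import ctrl, ik, snapshot, masks_of, telemetry gives the robot as it stands. Calls block until the motion is done:
- ctrl.reach(position, orientation): joint-space move of the TCP to a pose.
- ctrl.move_linear(position, ori=None, velocity=150, max_force=None): straight line of the TCP; ori=None keeps the orientation; velocity is the mean speed in mm/s. With max_force (N) it stops when the force on the tool has changed by that much, and returns True; else False.
- ctrl.goto_joints(angles): joint-space move.
- ctrl.move_gripper(opening, force=None): opening from 0.0 (shut) to 1.0 (fully open); force is the grip in N (None keeps the last); returns when the fingers have stopped.
- ctrl.wait(seconds).
- ik(position, orientation): joint angles nearest the present ones, or None.
- snapshot(name): name is "scene" or "top" or "wrist"; returns a dict with "color" (400x640x3 uint8, blue, green, red), "z_map" (400x640 float32, mm along the optical axis (not along the pixel's ray), 0 where there is no reading), "intrinsics" (3x3 intrinsics, pixels), "eye" and "rotation" of the camera in the world. Camera axes: x right, y down, z forward; pixel columns grow to the right and rows downward; lengths in mm; the calibration is good to about 2 mm. The wrist camera is an equidistant fisheye: a pixel r from the principal point sees the ray r / f radians off the axis. A picture is of the moment at which its call begins.
A pose or a line that the arm cannot do raises ctrl.Unreachable and nothing moves.
- ctrl.finish_job(): hands the job in, once; it reports no verdict.
Trained networks look in a picture, given as the dict that the camera call returned (one of the last four; its "shot" number tells which), for a name from the list of things; names that differ only in an ending like _2 or _b are one class to them, and where a whole thing is asked for, a point or a joint stands for the part that bears it (a point fixed in the world has none). Each returns a list of dicts, best first, with "score" (0 to 1); they miss things now and then, are a little off and sometimes report something else, mostly with a low value. They report only what shows in the picture. A call takes as long as a camera call.
- masks_of(thing, picture): "pixels" (400x640 bool, what is visible of it) and "box" ([centre column, centre row, width, height] in pixels, round what is visible of it).
Readings, each from a call of its own:
- telemetry.read_time(): time.
- telemetry.read_qpos(): joint angles.
- telemetry.read_joint_velocities(): joint speeds.
- telemetry.read_joint_efforts(): joint torques, N m.
- telemetry.read_ee_pos(): TCP position.
- telemetry.read_tcp_rot(): TCP orientation.
- telemetry.read_ft_force(): force on the tool from outside, world axes, zero at the start.
- telemetry.read_ft_torque(): the same for the moment, N m.
- telemetry.read_width(): opening from 0.0 (shut) to 1.0 (fully open).
Only numpy, scipy, OpenCV 4.12 (cv2) and the standard library are available. Lean on these libraries where they do the work, as an engineer would, in place of code of your own. Each camera call takes 0.05 s, during which the arm holds its last target.

## Working session

There is one attempt and no reset: what is moved stays moved. The work goes in short steps, each a Python script; the robot and the scene stay as the last script left them, time stands still between calls to the robot, and variables do not carry over. Pictures are saved under pics/ and viewed, and the job is handed in when it is done.

```bash
ls; mkdir -p pics; cat > h.py <<'E'
import numpy as np, cv2
from plant import ctrl, ik, snapshot, masks_of, telemetry
def cloud(s):
    z=s["z_map"]; K=s["intrinsics"]; v,u=np.mgrid[:400,:640]
    p=np.stack([(u-K[0,2])/K[0,0]*z,(v-K[1,2])/K[1,1]*z,z],-1)
    return p@np.array(s["rotation"]).T+np.array(s["eye"])
E
python3 - <<'E'
from h import *
for n in ["scene","top"]:
    s=snapshot(n); cv2.imwrite(f"pics/{n}0.png",s["color"]); P=cloud(s)
    print(n,s["eye"],telemetry.read_time())
    for t in ["dop_case","dop_lid","dop_button","small_tip"]:
        for m in masks_of(t,s)[:3]:
            q=P[m["pixels"]&(s["z_map"]>0)]
            print(t,round(m["score"],2),np.round(m["box"]),np.round(np.median(q,0)) if len(q) else None, np.round(q.min(0)),np.round(q.max(0)))
    np.savez(f"{n}0.npz",P=P,z=s["z_map"])
E
```

```text
picsTraceback (most recent call last):
  File "<stdin>", line 3, in <module>
  File "h.py", line 6, in cloud
    return p@np.array(s["rotation"]).T+np.array(s["eye"])
           ~^~~~~~~~~~~~~~~~~~~~~~~~~~
ValueError: matmul: Input operand 1 has a mismatch in its core dimension 0, with gufunc signature (n?,k),(k,m?)->(n?,m?) (size 4 is different from 3)
```

```bash
cat > h.py <<'E'
import numpy as np, cv2
from scipy.spatial.transform import Rotation as R
from plant import ctrl, ik, snapshot, masks_of, telemetry
def rot(q): return R.from_quat(np.roll(q,-1))
def cloud(s):
    z=s["z_map"]; K=s["intrinsics"]; v,u=np.mgrid[:400,:640]
    p=np.stack([(u-K[0,2])/K[0,0]*z,(v-K[1,2])/K[1,1]*z,z],-1)
    return p@rot(s["rotation"]).as_matrix().T+np.array(s["eye"])
E
python3 - <<'E'
from h import *
for n in ["scene","top"]:
    s=snapshot(n); cv2.imwrite(f"pics/{n}0.png",s["color"]); P=cloud(s)
    print(n,s["eye"],s["rotation"],telemetry.read_time())
    M={}
    for t in ["dop_case","dop_lid","dop_button","small_tip"]:
        for i,m in enumerate(masks_of(t,s)[:3]):
            q=P[m["pixels"]&(s["z_map"]>0)]; M[t+str(i)]=m["pixels"]
            print(t,round(m["score"],2),np.round(m["box"]),np.round(np.median(q,0)) if len(q) else None, np.round(q.min(0)),np.round(q.max(0)))
    np.savez(f"{n}0.npz",P=P,z=s["z_map"],**M)
print(telemetry.read_tcp_rot())
E
```

```text
scene [ 940.65418041 -514.18507446  636.91055055] [-0.38523872  0.87290474  0.27575137 -0.11657459] 0.1
dop_case 0.71 [351. 168. 106.  96.] [582.  99.  65.] [421.  38.  -2.] [658. 327. 110.]
dop_lid 0.94 [360. 159.  84.  80.] [592. 130.  82.] [442.  43.  -3.] [658. 381. 110.]
dop_button 0.83 [322. 144.  19.  26.] [499. 125.  72.] [478.  92.  57.] [507. 173.  99.]
small_tip 0.65 [273. 246.  34.  33.] [ 589. -157.   60.] [ 520. -192.   -3.] [597. -75.  91.]
top [466.10204464 -10.65971183 791.29859568] [-0.05370886  0.71154332 -0.69675734  0.07314831] 0.35
dop_case 0.84 [220. 222. 118. 101.] [554. 138.  71.] [468.  37.  -3.] [675. 272. 112.]
dop_lid 0.72 [216. 204. 114.  66.] [584. 143.  86.] [521.  45.  -2.] [672. 269. 112.]
dop_button 0.89 [228. 258.  36.  13.] [495. 122.  70.] [486.  93.  56.] [510. 159. 101.]
small_tip 0.76 [384. 214.  34.  17.] [ 582. -155.   60.] [ 569. -191.   48.] [ 595. -125.   92.]
[ 1.26242717e-05  9.83142028e-01  1.82843520e-01 -3.79240291e-06]
```

View pics/scene0.png

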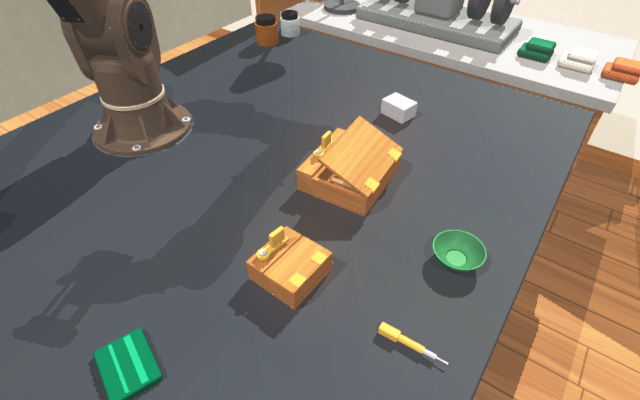

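View pics/top0.png

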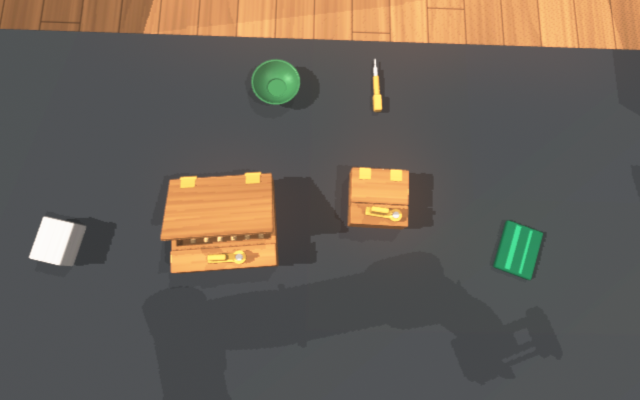

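Both pictures show the long case at scene (350,165) / top (220,222), its lid ajar and its button at top (228,258). The small case is at top (380,198). The networks agree with this. Next I fit the case pose.

```bash
python3 - <<'E'
from h import *
for n in ["top","scene"]:
    d=np.load(n+"0.npz"); P=d["P"]; z=d["z"]
    c=d["dop_case0"]&(z>0)
    # deck top
    m=(abs(P[...,2]-58)<4)&(P[...,0]>440)&(P[...,0]<540)&(P[...,1]>20)&(P[...,1]<260)&(z>0)
    q=P[m][:,:2].astype(np.float32)
    r=cv2.minAreaRect(q); print(n,"deck",r,cv2.boxPoints(r).round(1).tolist(),np.median(P[m][:,2]),len(q))
    b=d["dop_button0"]&(z>0); q=P[b]
    w=q[(q[:,2]>90)&(q[:,2]<105)];print("wing top",w.round(0).tolist()[:25])
    a=q[(q[:,2]>64)&(q[:,2]<74)];print("arm/boss",np.round(a.min(0)),np.round(a.max(0)))
    # lid
    l=d["dop_lid0"]&(z>0); q=P[l]; q=q[(q[:,2]>62)]
    A=np.c_[q[:,:2],np.ones(len(q))]; k=np.ones(len(q),bool)
    for _ in range(4):
        s=np.linalg.lstsq(A[k],q[k,2],rcond=None)[0]; k=abs(A@s-q[:,2])<4
    print("lid",s,"angle",np.arctan(np.hypot(*s[:2])),"hinge yaw",np.arctan2(-s[1],-s[0]),k.mean(),q[k].min(0),q[k].max(0))
    if n=="top":
        print(cv2.boxPoints(cv2.minAreaRect(q[k][:,:2].astype(np.float32))))
E
python3 - <<'E'
import cv2
im=cv2.imread('pics/top0.png')[150:290,140:420]
cv2.imwrite('pics/topcrop.png',cv2.resize(im,None,fx=2.8,fy=2.8,interpolation=cv2.INTER_CUBIC))
E
```

```text
top deck ((495.5958251953125, 134.38369750976562), (40.08696746826172, 189.57705688476562), 5.317304611206055) [[466.8999938964844, 226.89999389648438], [484.3999938964844, 38.099998474121094], [524.2999877929688, 41.900001525878906], [506.79998779296875, 230.60000610351562]] 57.72867503202758 1962
wing top [[500.0, 133.0, 95.0], [500.0, 132.0, 94.0], [500.0, 129.0, 97.0], [500.0, 128.0, 98.0], [500.0, 126.0, 97.0], [500.0, 125.0, 94.0], [498.0, 153.0, 97.0], [498.0, 151.0, 98.0], [498.0, 150.0, 99.0], [498.0, 147.0, 100.0], [498.0, 145.0, 98.0], [498.0, 143.0, 97.0], [498.0, 141.0, 99.0], [498.0, 140.0, 98.0], [498.0, 138.0, 98.0], [498.0, 136.0, 100.0], [498.0, 135.0, 97.0], [498.0, 133.0, 98.0], [498.0, 131.0, 99.0], [498.0, 129.0, 100.0], [499.0, 128.0, 97.0], [499.0, 126.0, 99.0], [499.0, 124.0, 98.0], [499.0, 123.0, 93.0], [496.0, 153.0, 96.0]]
arm/boss [486.  93.  64.] [508. 159.  74.]
lid [-4.42619889e-01 -4.13278140e-02  3.50519144e+02] angle 0.4183083866919335 hinge yaw 0.09310096322324668 0.9835301946431542 [522.82006132  44.64161119  62.01653209] [649.41083809 241.0550197
[... 533 characters left out ...]
97.0], [495.0, 136.0, 99.0], [494.0, 141.0, 96.0], [498.0, 140.0, 98.0], [499.0, 142.0, 97.0], [500.0, 144.0, 97.0], [500.0, 149.0, 93.0], [495.0, 132.0, 99.0], [497.0, 133.0, 98.0], [497.0, 137.0, 96.0], [499.0, 139.0, 96.0], [501.0, 140.0, 96.0], [499.0, 147.0, 92.0], [496.0, 126.0, 99.0], [496.0, 130.0, 97.0], [499.0, 130.0, 98.0], [498.0, 135.0, 96.0], [500.0, 137.0, 95.0], [499.0, 143.0, 91.0], [500.0, 144.0, 91.0], [496.0, 123.0, 98.0]]
arm/boss [487.  92.  65.] [507. 157.  74.]
lid [-4.44064861e-01 -4.01897165e-02  3.50508694e+02] angle 0.41942230360039556 hinge yaw 0.09025825902697562 0.9814024390243903 [524.60059891  43.65127978  62.01217674] [647.45389283 240.74554708 110.30160902]
```

View pics/topcrop.png

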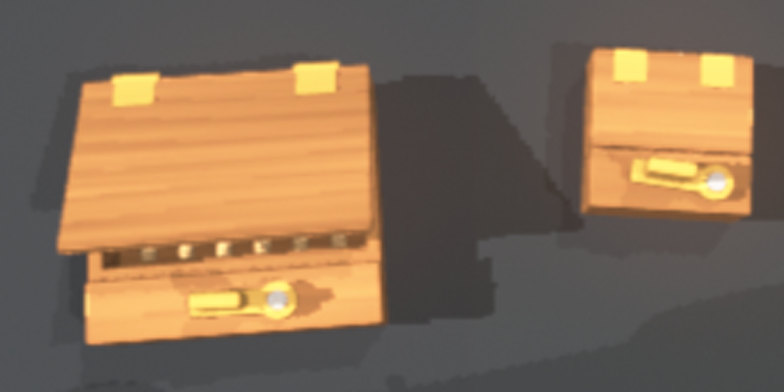

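```bash
cat >> h.py <<'E'
YAW=0.0935; O=np.array([560.3,140.2])
def W(x,y,z):
    c,s=np.cos(YAW),np.sin(YAW); return np.array([O[0]+c*x-s*y,O[1]+s*x+c*y,z])
def ori(psi): # tool down, tool x at world azimuth psi
    return np.array([0,np.cos(psi/2),np.sin(psi/2),0])
def pushpose(th,off=14.5,r=34,z=80):
    # arm dir at angle th (cw from +y); contact on the trailing side
    d=np.array([np.sin(th),np.cos(th)]); t=np.array([np.cos(th),-np.sin(th)])
    p=np.array([-66,-30])+r*d-off*t
    return W(p[0],p[1],z), YAW-th
E
python3 - <<'E'
from h import *
for base in (0,np.pi):
    print("lid",ik(W(-15,10,150),ori(YAW+base)))
    for th in (0,.8,1.57):
        p,a=pushpose(th); j=ik(p,ori(a+base)); print(base,th,p.round(),None if j is None else np.round(j,2))
E
```

```text
lid [ 0.12782914  0.46490028 -0.68335621  1.7336693   0.33029043  1.06099185
 -2.14439235]
0 0 [480. 137.  80.] [ 0.06  0.43 -0.59  1.97  0.32  0.83 -2.17]
0 0.8 [508. 139.  80.] [-0.92  0.49  0.77  1.98 -0.45  0.85 -2.18]
0 1.57 [530. 122.  80.] [ 0.39  0.67 -1.07  1.84  0.68  1.05  2.29]
lid [ 0.26859029  0.53612269 -0.91329474  1.72280496  0.46669192  1.11658506
  0.87631472]
3.141592653589793 0 [480. 137.  80.] [ 0.34  0.57 -1.01  1.95  0.59  0.95  0.71]
3.141592653589793 0.8 [508. 139.  80.] [ 0.22  0.54 -0.82  1.89  0.49  0.92  0.04]
3.141592653589793 1.57 [530. 122.  80.] [ 0.18  0.53 -0.7   1.86  0.42  0.91 -0.63]
```

```bash
python3 - <<'E'
from h import *
ctrl.move_gripper(0.0)
q=ori(YAW+np.pi)
ctrl.reach(W(-18,0,190),q)
ctrl.move_linear(W(-18,0,125),q,velocity=120)
f0=telemetry.read_ft_force()
print(ctrl.move_linear(W(-18,0,48),q,velocity=50,max_force=18),telemetry.read_ee_pos(),telemetry.read_ft_force()-f0,telemetry.read_time())
ctrl.wait(0.2); print(telemetry.read_ee_pos(),telemetry.read_ft_force())
ctrl.move_linear(W(-18,0,130),q,velocity=120)
s=snapshot("top"); cv2.imwrite("pics/top1.png",s["color"])
s=snapshot("scene"); cv2.imwrite("pics/scene1.png",s["color"][80:300,220:460].repeat(3,0).repeat(3,1)[:600,:720])
P=cloud(s); m=masks_of("dop_lid",s)[0]; q=P[m["pixels"]&(s["z_map"]>0)]; q=q[(q[:,2]>40)&(q[:,2]<90)]
A=np.c_[q[:,:2],np.ones(len(q))]; k=np.ones(len(q),bool)
for _ in range(4):
    c=np.linalg.lstsq(A[k],q[k,2],rcond=None)[0]; k=abs(A@c-q[:,2])<3
print(c,k.mean(),len(q),np.median(q[k],0),telemetry.read_time())
E
```

```text
False [542.5719229  138.52046683  48.18205421] [-1.48004445  0.22414431 -0.62403628] 7.15
[542.520592   138.5583075   48.11159458] [-0.17119052  0.59810158  0.90742602]
[-2.28551267e-01 -2.11259313e-02  2.08153669e+02] 0.963579898362507 3542 [587.93408283 132.24590996  70.80549337] 8.3333
```

View pics/scene1.png

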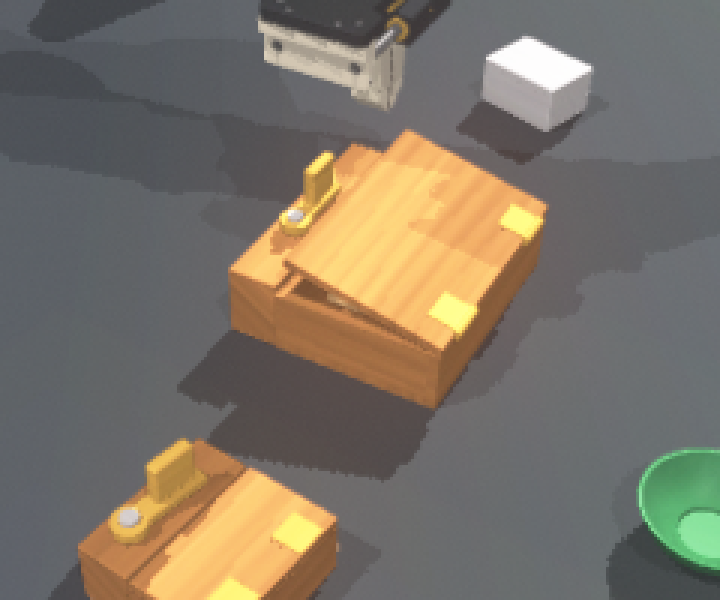

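The lid in the crop is only part shut: its front edge is still up at (285,265). The tool also reached z 48 without meeting a stop, so I check the gripper against its reported pose.

```bash
python3 - <<'E'
from h import *
print(telemetry.read_ee_pos(),telemetry.read_tcp_rot(),telemetry.read_width())
s=snapshot("top"); cv2.imwrite("pics/top2.png",s["color"][130:330,100:360].repeat(3,0).repeat(3,1)[:600,:780])
P=cloud(s);z=s["z_map"]
m=(P[...,2]>112)&(P[...,0]>450)&(P[...,1]>0)&(P[...,1]<300)&(z>0);print("top hi",m.sum(),P[m].min(0),P[m].max(0))
s=snapshot("scene");P=cloud(s);z=s["z_map"]
m=(P[...,2]>112)&(P[...,2]<150)&(P[...,0]>450)&(P[...,0]<650)&(P[...,1]>0)&(P[...,1]<300)&(z>0);print(m.sum(),P[m].min(0),P[m].max(0),np.median(P[m],0))
s=snapshot("wrist");cv2.imwrite("pics/wrist2.png",s["color"])
E
```

```text
[541.86034745 138.23612495 129.11718583] [-7.29843344e-04 -4.67772072e-02  9.98905069e-01 -1.55372227e-04] 0.007254622163893542
top hi 55165 [4.50000520e+02 1.66892553e-03 2.34724083e+02] [600.77201727 168.62007164 668.9688355 ]Traceback (most recent call last):
  File "<stdin>", line 7, in <module>
    return umr_minimum(a, axis, None, out, keepdims, initial, where)
ValueError: zero-size array to reduction operation minimum which has no identity
```

View pics/top2.png

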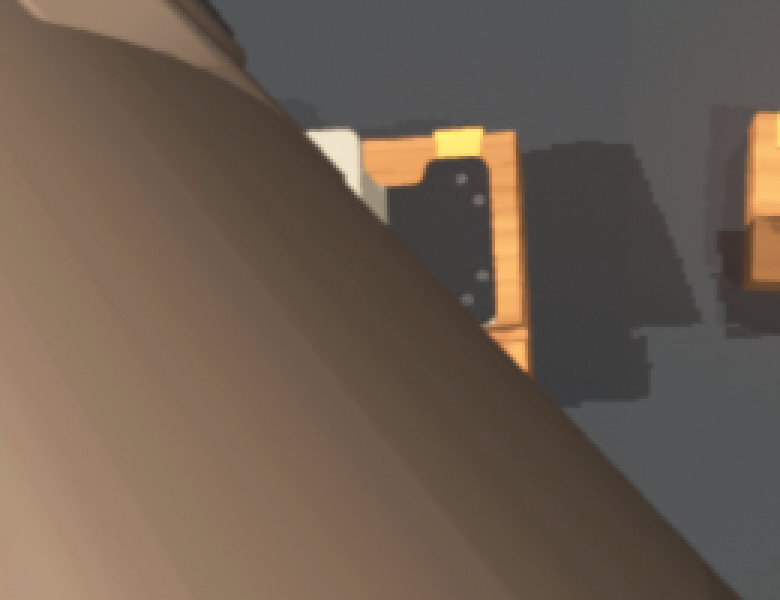

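```bash
python3 - <<'E'
from h import *
print(telemetry.read_qpos(),telemetry.read_time())
s=snapshot("scene");P=cloud(s);z=s["z_map"]
cv2.imwrite("pics/scene3.png",s["color"])
for c,r in [(342,108),(347,112),(350,105),(320,100),(330,95),(395,107)]:
    print(c,r,z[r,c],P[r,c].round())
E
```

```text
[ 0.28562884  0.55388891 -0.91260553  1.75809107  0.49163995  1.07727026
  0.86816105] 8.4333
342 108 763.5325 [587.  55. 237.]
347 112 857.1382 [555. 126. 182.]
350 105 863.25116 [552. 141. 189.]
320 100 779.5006 [541.  51. 239.]
330 95 751.7854 [566.  46. 260.]
395 107 1145.7833 [526. 422.  40.]
```

View pics/scene3.png

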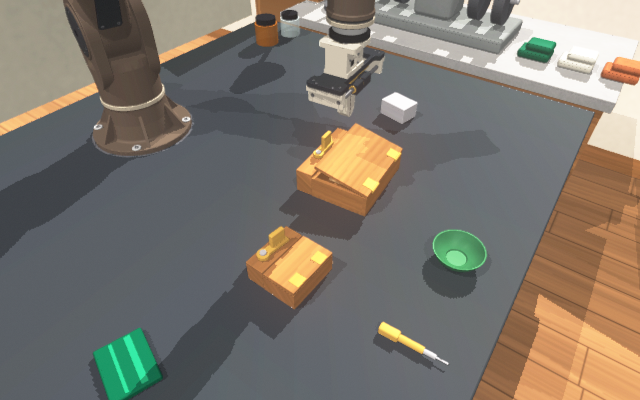

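```bash
python3 - <<'E'
from h import *
s=snapshot("scene");P=cloud(s);z=s["z_map"]
m=(P[...,2]>100)&(P[...,0]>480)&(P[...,0]<640)&(P[...,1]>20)&(P[...,1]<260)&(z>0)
q=P[m]; 
for a in range(100,300,10):
    k=q[(q[:,2]>=a)&(q[:,2]<a+10)]
    if len(k): print(a,len(k),k.min(0).round(),k.max(0).round())
im=s["color"][60:140,280:400]; cv2.imwrite("pics/grip4.png",cv2.resize(im,None,fx=6,fy=6,interpolation=cv2.INTER_NEAREST))
s=snapshot("wrist");cv2.imwrite("pics/wrist4.png",s["color"])
E
```

```text
100 1 [497. 149. 100.] [497. 149. 100.]
160 13 [534. 130. 165.] [555. 144. 170.]
170 41 [534. 119. 170.] [556. 153. 180.]
180 54 [535. 119. 180.] [556. 157. 190.]
190 39 [552. 119. 190.] [557. 156. 200.]
200 43 [552. 118. 200.] [557. 156. 210.]
210 23 [552. 117. 210.] [557. 144. 218.]
220 1 [577.  57. 230.] [577.  57. 230.]
230 229 [515.  47. 230.] [589. 228. 240.]
240 403 [515.  47. 240.] [588. 227. 250.]
250 375 [516.  42. 250.] [588. 230. 260.]
260 315 [515.  40. 260.] [589. 231. 270.]
270 892 [515.  41. 270.] [588. 235. 280.]
280 224 [524.  84. 280.] [572. 158. 290.]
290 185 [526.  85. 290.] [571. 158. 300.]
```

View pics/grip4.png

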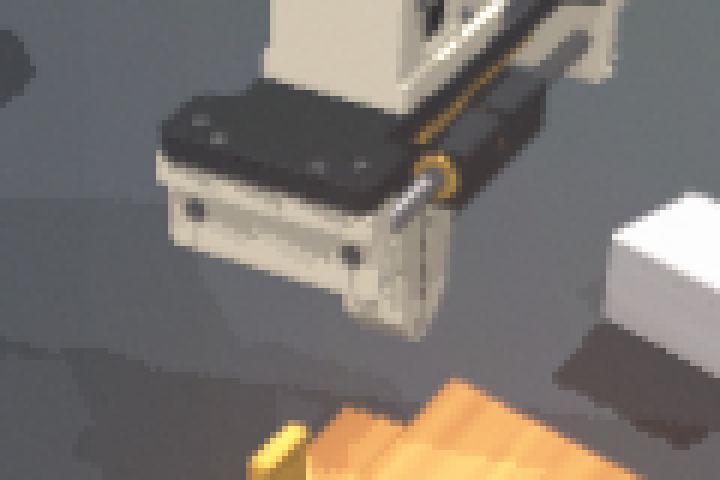

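View pics/wrist4.png

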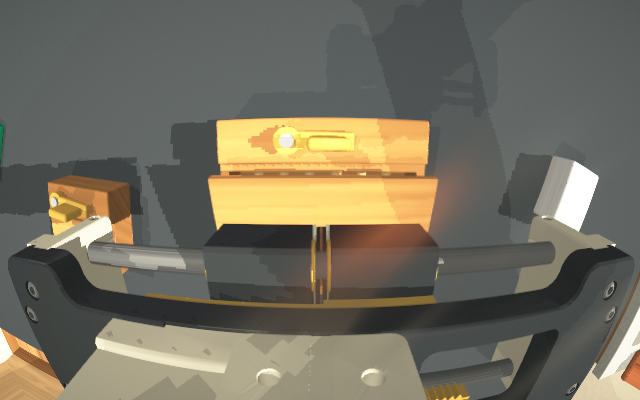

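The scene depth puts the real fingertip at z≈167, while the reported TCP z is 129. Laterally they agree, and finger-to-body is 63 mm as specified. The height the lid stopped at fits too: the tool stands about 37 mm higher than reported. I'll allow for this offset and press until the force shows the stop.

```bash
cat > lid.py <<'E'
from h import *
def lidfit(s):
    P=cloud(s); m=masks_of("dop_lid",s)[0]; q=P[m["pixels"]&(s["z_map"]>0)]; q=q[(q[:,2]>40)&(q[:,2]<90)]
    A=np.c_[q[:,:2],np.ones(len(q))]; k=np.ones(len(q),bool)
    for _ in range(4):
        c=np.linalg.lstsq(A[k],q[k,2],rcond=None)[0]; k=abs(A@c-q[:,2])<3
    return c,k.mean(),np.median(q[k],0)
E
python3 - <<'E'
from lid import *
print(ctrl.tcp_to_grasp)
q=ori(YAW+np.pi)
ctrl.move_linear(W(-18,0,60),q,velocity=120)
f0=telemetry.read_ft_force()
print(ctrl.move_linear(W(-18,0,5),q,velocity=40,max_force=20),telemetry.read_ee_pos(),telemetry.read_ft_force()-f0,telemetry.read_time())
ctrl.wait(0.2); print(telemetry.read_ee_pos(),telemetry.read_ft_force()-f0)
ctrl.move_linear(W(-18,0,95),q,velocity=150)
s=snapshot("scene"); cv2.imwrite("pics/scene5.png",s["color"][80:280,220:460].repeat(3,0).repeat(3,1))
print(lidfit(s),telemetry.read_time())
E
```

```text
18.8
True [542.06971212 138.43424213  21.46005989] [-3.48873822 -1.26403768 13.05202696] 10.2583
[542.05852916 138.46233052  21.41503042] [-2.50895878 -2.37215038 16.42604163]
(array([ 3.49570587e-03, -1.58301709e-04,  5.50397044e+01]), np.float64(0.9514857489387507), array([585.49260333, 131.68175414,  57.04463062])) 11.2
```

View pics/scene5.png

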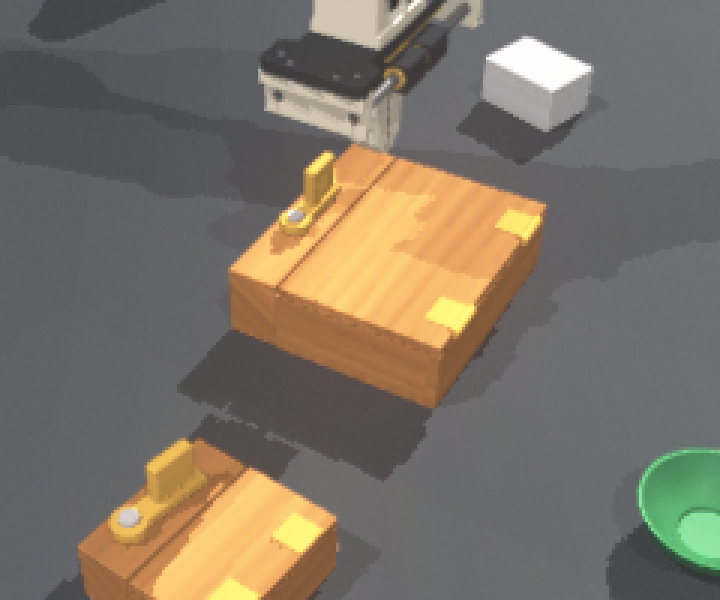

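The lid is shut: its plane is flat to 0.004 rad at z 57, and contact at reported z 21.4 against the known 58 gives an offset of 36.6 mm. In the crop its seam at (280,280)–(395,160) is flush. Next, the turnbutton.

```bash
python3 - <<'E'
from h import *
DZ=-36.6
def go(th,off,z,v=120,mf=None):
    p,a=pushpose(th,off,34,z+DZ); 
    r=ctrl.move_linear(p,ori(a+np.pi),velocity=v,max_force=mf); return r
go(0,34,135); go(0,34,80)
print("approach",go(0,18,80,80,10))
for th in np.arange(0.13,1.5,0.2):
    r=go(th,14.5,80,60,15); print(round(th,2),r,telemetry.read_ft_force().round(1),telemetry.read_ee_pos().round(1),telemetry.read_time())
    if r: break
s=snapshot("scene"); cv2.imwrite("pics/scene6.png",s["color"][80:280,220:460].repeat(3,0).repeat(3,1))
E
```

```text
approach False
0.13 False [-0.5  0.1  0. ] [483.9 138.6  43.5] 13.275
0.33 False [-1.1  0.2  0.2] [490.8 140.6  43.4] 13.625
0.53 False [-1.2  0.6  0.9] [498.4 141.1  43.3] 13.975
0.73 False [-1.5  0.2 -0.6] [505.8 140.1  43.4] 14.325
0.93 False [-1.8  0.3 -0.3] [512.8 137.7  43.4] 14.675
1.13 False [-1.1  1.6 -0.7] [519.1 134.   43.4] 15.025
1.33 False [-0.1  0.4 -0.6] [524.6 129.1  43.4] 15.375
```

View pics/scene6.png

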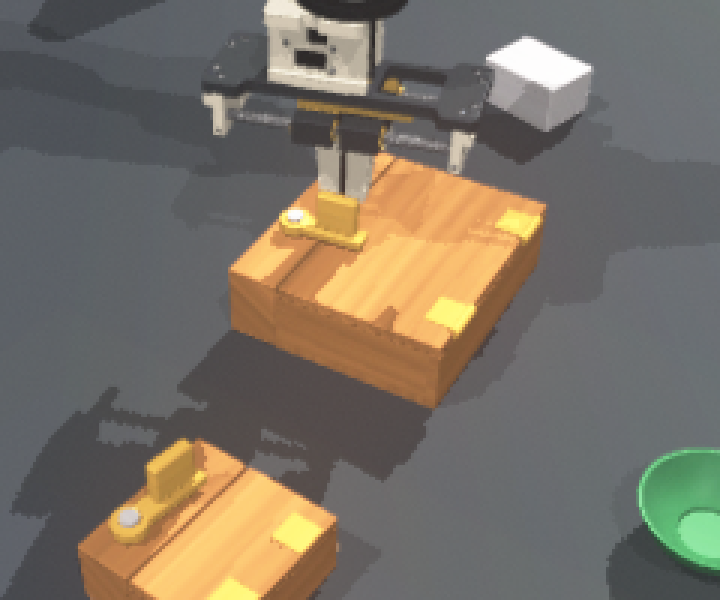

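The button follows the push: its arm now lies across the seam, tip at crop (365,242). Now I push on to the stop.

```bash
python3 - <<'E'
from h import *
DZ=-36.6
def go(th,off,z,v=120,mf=None):
    p,a=pushpose(th,off,34,z+DZ); 
    return ctrl.move_linear(p,ori(a+np.pi),velocity=v,max_force=mf)
f=lambda r:print(r,telemetry.read_ft_force().round(1),telemetry.read_ee_pos().round(1),telemetry.read_time())
f(go(1.57,15.5,80,50,12))
for off in (14,10,6,2):
    r=go(1.57,off,80,25,10); f(r)
    if r: break
ctrl.wait(0.2)
go(1.57,40,80,120); go(1.57,60,135,150); 
p,a=pushpose(1.57,140,34,160); ctrl.move_linear(p,velocity=250)
for n in ("scene","top"):
    s=snapshot(n); cv2.imwrite(f"pics/{n}7.png",s["color"][80:280,220:460].repeat(3,0).repeat(3,1) if n=="scene" else s["color"])
    P=cloud(s)
    for t in("dop_button","small_tip"):
        for mm in masks_of(t,s)[:1]:
            q=P[mm["pixels"]&(s["z_map"]>0)]; w=q[(q[:,2]>80)&(q[:,2]<104)][:,:2]; 
            u=(w-O)@np.array([[np.cos(YAW),-np.sin(YAW)],[np.sin(YAW),np.cos(YAW)]])
            print(n,t,mm["score"],len(u),u.min(0).round(1) if len(u) else 0,u.max(0).round(1) if len(u) else 0)
    np.savez(n+"7.npz",P=P,z=s["z_map"])
print(telemetry.read_time())
E
```

```text
False [-4.4  5.9  0.5] [528.8 124.6  43.4] 15.8167
False [-4.3  8.7 -0.4] [528.8 124.6  43.5] 16.0667
True [0.  3.3 2.6] [528.5 125.   43.4] 16.275
scene dop_button 0.83 105 [-45.5 -37.2] [-14.4 -27.4]
scene small_tip 0.58 111 [  -8.4 -303.3] [   6.8 -273.9]
top dop_button 0.71 119 [-48. -35.] [-17.5 -26.3]
top small_tip 0.77 107 [  -8.8 -303.2] [   5.8 -271.4]
18.2083
```

View pics/scene7.png

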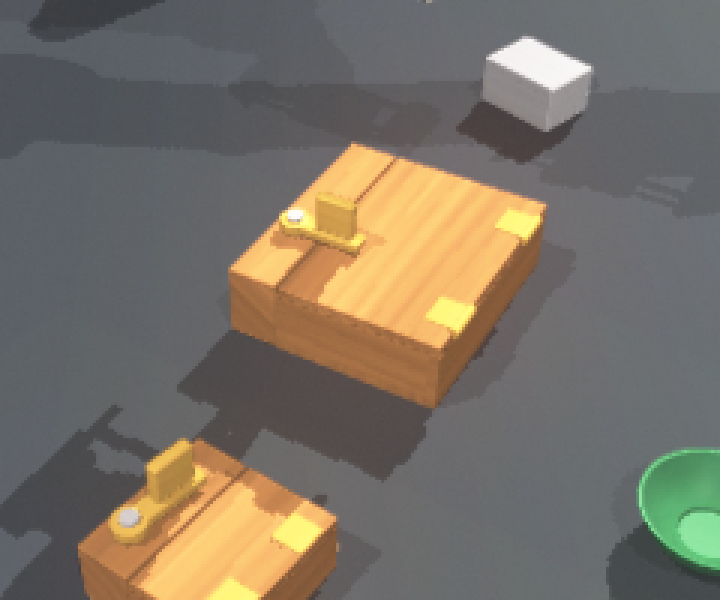

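View pics/top7.png

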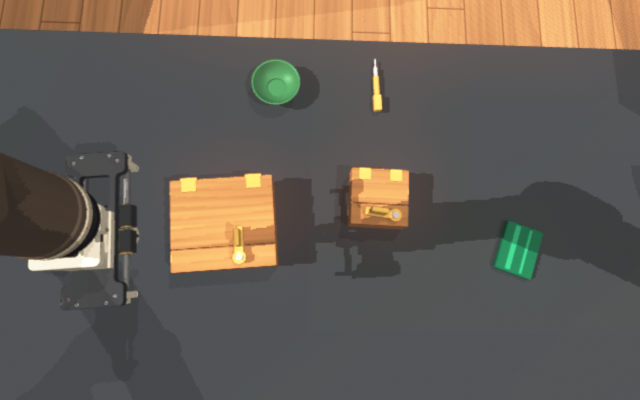

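In both pictures the arm lies square across the shut lid (top (238,245)), and the small case's button (380,212) looks unchanged. One numeric check of the angle, then I hand in.

```bash
python3 - <<'E'
from lid import *
for n in("top","scene"):
    s=snapshot(n);P=cloud(s)
    m=masks_of("dop_button",s)[0]; q=P[m["pixels"]&(s["z_map"]>0)]
    u=(q[:,:2]-O)@np.array([[np.cos(YAW),-np.sin(YAW)],[np.sin(YAW),np.cos(YAW)]])
    w=u[q[:,2]>93].astype(np.float32); d=cv2.fitLine(w,cv2.DIST_L2,0,.01,.01).ravel()
    c=w.mean(0)-[-66,-30]
    print(n,len(w),d.round(3),"from wing centre:",np.arctan2(c[0],c[1]))
    print(lidfit(s)[0])
print(telemetry.read_ft_force(),telemetry.read_joint_velocities().round(3))
E
```

```text
top 95 [ 1.0000e+00 -1.0000e-03 -3.2975e+01 -3.0556e+01] from wing centre: 1.5876363631414327
[ 3.55417576e-03 -3.84870363e-04  5.58523511e+01]
scene 42 [  0.999   0.05  -28.336 -32.339] from wing centre: 1.6328262997484269
[4.03753666e-03 1.72921563e-04 5.47190523e+01]
[-1.30501556  0.3883577   0.34806619] [ 0.     0.001 -0.    -0.    -0.001 -0.     0.001]
```

```bash
python3 - <<'E'
from h import *
print(telemetry.read_time()); ctrl.finish_job()
E
```

```text
18.5083
the job is handed in; nothing more can be done
```

The long case's lid is pressed fully shut, and its turnbutton is swung square across it. I handed the job in at 18.5 s, with the arm clear of everything.

- **Lid:** the first press stopped part way, at about 0.23 rad. The depth picture put the fingertips about 37 mm higher than the reported TCP. I corrected for that and pressed again until about 16 N showed the stop. The final lid plane is flat to 0.004 rad, with its top at about z 57 mm (58 expected).
- **Turnbutton:** I pushed the wing round with closed fingers until it met its firm stop. The top camera gives 1.57 to 1.59 rad. The scene camera disagrees slightly: the wing centre gives 1.63 and its line fit about 1.52, from only 42 pixels.
- **Small case:** I never went near its turnbutton, and it looks unchanged in the pictures.

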